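Sweep loose caps off the work board into the waste tray

TASK

Clear the grey work board on the lab bench: with your fingertips, sweep the three loose white screw caps across the board and over its open end into the steel waste tray standing against it. Only push them along, do not pick them up, and leave the sample vial standing where it is on the board. Do not disturb the tip box, the tube rack or the reagent bottle.

Things in the scene. Friction and masses are not known exactly. Their poses are not given: they have to be found in the camera images.
- board: fixed grey plastic work board, 260 mm (its x) by 200 mm (its y), top face 45 mm above the bench; low rims 6 mm high and 6 mm thick run along its two edges at x = -130 and +130 mm; its two ends at y = -100 and +100 mm are open, without rims. Origin at the centre of its underside on the bench, z up. The caps and the vial stand on it, all at least 45 mm apart in the board's x and within 35 mm of its middle in y
- tray: fixed open-topped steel waste tray, 260 mm (its x) by 130 mm (its y), 36 mm high, walls 4 mm and floor 4 mm thick, empty; its long side stands 2 mm from one open end of the board (at the board's +y or -y end, this varies), parallel to it, its rim 9 mm below the board's top. Origin at the centre of its underside, axes parallel to the board's
- cap_a_center (a point): white plastic screw cap, a ribbed disc 32 mm in diameter and 14 mm thick, about 15 g, lying flat on the work board at the start; the point is at its centre, 7 mm above its underside
- cap_b_center (a point): a second white plastic screw cap, a ribbed disc 32 mm in diameter and 14 mm thick, about 15 g, lying flat on the work board at the start; the point is at its centre, 7 mm above its underside
- cap_c_center (a point): a third white plastic screw cap, a ribbed disc 32 mm in diameter and 14 mm thick, about 15 g, lying flat on the work board at the start; the point is at its centre, 7 mm above its underside
- vial_center (a point): sample vial, amber glass with a black cap, 28 mm in diameter, 50 mm tall, standing upright and loose on the board among the caps, to be left alone; the point is at its centre, 25 mm above its underside, its z axis up
- tip_box: loose white and yellow box of pipette tips, 122 mm by 84 mm, 58 mm high, on the bench 25 mm from the other end of the board, opposite the tray; to be left alone. Origin at the centre of its underside
- tube_rack: loose orange tube rack, 85 mm by 130 mm, 55 mm high with its tubes, on the bench to the robot's left, at least 40 mm from the board, tray and tip box; to be left alone. Origin at the centre of its underside
- reagent_bottle: loose capped glass bottle, 70 mm in diameter, 140 mm tall, standing on the bench to the robot's right, at least 40 mm from the board, tray and tip box; to be left alone. Origin at the centre of its underside

How it is judged (in metres and radians):
At the end, for the whole second after the job is handed in: All three caps lie at rest inside the tray, below its rim, and the vial stands upright on the board within 15 mm of where it was (x of cap_a_center in the frame of tray between -0.128 and 0.128 m and y of cap_a_center in the frame of tray between -0.063 and 0.063 m and z of each of cap_a_center, cap_b_center, cap_c_center in the frame of tray below 0.032 m and x of cap_b_center in the frame of tray between -0.128 and 0.128 m and y of cap_b_center in the frame of tray between -0.063 and 0.063 m and x of cap_c_center in the frame of tray between -0.128 and 0.128 m and y of cap_c_center in the frame of tray between -0.063 and 0.063 m and linear speed of each of cap_a, cap_b, cap_c below 0.02 m/s and distance of vial_center from where it was at the start of the episode below 0.015 m and angle between vial_center's own z axis and vertical below 0.2 rad); the robot touches nothing.
It fails at once if a cap is picked up (its centre rises more than about 16 mm above where it lay on the board) (height (world z) of any of cap_a_center, cap_b_center, cap_c_center above 0.068 m).
It fails at once if the vial is tipped or shifted by more than 15 mm (distance of vial_center from where it was at the start of the episode above 0.015 m or angle between vial_center's own z axis and vertical above 0.3 rad).
It fails at once if the tip box, tube rack or reagent bottle is shifted by more than 15 mm (distance of any of tip_box, tube_rack, reagent_bottle from where it was at the start of the episode above 0.015 m).
It also fails if it takes over 51 s, if anything falls off the work surface, if the arm or the gripper's body presses on something with over 40 N, if the wrist force passes 120 N, or if a joint passes its speed limit or range.

ROBOT

A 6-joint arm with a two-finger parallel gripper is mounted at the origin on the work surface. World frame = base frame: x ahead of the robot, y to its left, z up, the work surface at z = 0. Lengths are in mm, angles in rad, forces in N, time in s.
With the tool pointing down it reaches from about 350 to 975 mm from the base axis. Payload 7.1 kg.
Tool frame: the origin (TCP) lies at the very end of the fingers, on their centre line; the grasp point (between the pads) lies 19 mm behind it; x points along the fingers, y is the direction in which the jaws open and shut, and the axes are right-handed (so a half turn about x gives the same grasp; the last joint's range is limited). The gripper opens to 88 mm and grips with 3 to 60 N. Pads are 20 mm wide; open, the fingers measure 115 mm over their backs; the gripper's body (75 mm by 178 mm) begins 61 mm behind the grasp point.
Start: joints at [1.182, 0.423, 1.63, -0, 1.089, -0.019], TCP at [225.861, 582.745, 222.675] pointing down, gripper open.
Joint ranges: [-3, 3], [-0.9, 2.11], [0.09, 2.58], [-1.31, 4.45], [0.11, 2.69], [-2.54, 2.54]. Speed limits (rad/s): [2.39, 2.39, 3.01, 3.14, 3.14, 3.14].

INTERFACE

Orientations are given as a rotation vector (axis times angle).
In Python, from workcell import ctrl gives the robot as it stands. The module is installed in compiled form; this text tells all that it offers.
- The arm moves only by the tool carry_out, never from a script. Its argument "commands" is a list of rows, each a list of 6 numbers: the shift along the tool's x, y, z in m, then the turn, a rotation vector about the tool's x, y, z in degrees. In form: [[tx, ty, tz, rx, ry, rz], ...]. A call has 1 to 8 rows; each row shifts and turns the pose as measured when the row begins, along the tool's axes as they then stand; what a row does not reach is not made up. A row lasts 1/8 s, in which the tool goes at most 62.5 mm and 10.7 degrees, less where a joint would pass 70% of its speed; a pose out of reach is approached as far as the arm can. A call with a gripper value outside its range is refused whole. "grip" is the closure, from 0 (fully open) to 1 (shut), set as the call begins (left out, the last holds). The fingers move at their own pace and stop on an object; the grip force is fixed at half the most. Time passes only in rows, so rows that do not move let the fingers close. It gives the time, the measured TCP pose, the force and the opening at its end, in the units of the state.
- ctrl.get_obs(): the state, without advancing time (a new reading comes with each control period).
- ctrl.get_image(name): name is "scene" or "top" or "wrist"; returns a dict with "pixels" (420x560x3 uint8, blue, green, red), "intrinsics" (3x3 intrinsics, pixels), "rvec" (rotation vector, rad) and "tvec" (3), from world to camera coordinates, as OpenCV has them. Camera axes: x right, y down, z forward; pixel columns grow to the right and rows downward; lengths in mm; the calibration is good to about 2 mm. A picture is of the moment at which its call begins. There is no depth.
- ctrl.close_job(): hands the job in, once; it reports no verdict.
The state is a dict: "t": time; "qpos": joint angles; "qvel": joint speeds; "joint_torque": joint torques, N m; "ee_pos": TCP position; "orientation": TCP orientation; "ft_force": force on the tool from outside, world axes, zero at the start; "moment": the same for the moment, N m; "width": finger opening in mm.
Only numpy, scipy, OpenCV 4.12 (cv2) and the standard library are available. Lean on these libraries where they do the work, as an engineer would, in place of code of your own. Each camera call takes 0.05 s, during which the arm holds its last target. There are 200 camera calls.

## Working session

There is one attempt and no reset: what is moved stays moved. The work goes in short steps, Python scripts to look and compute and a tool call to move; the robot and the scene stay as the last step left them, time stands still between calls to the robot, and variables do not carry over. Pictures are saved under pics/ and viewed, about 8 in all and at most 12, crops included, and the job is handed in when it is done.

Besides the shell and the picture viewer there is one more tool, called in YAML: its name, and indented under it one key for each argument. carry_out: Moves the arm, as the interface text tells. Its arguments: {"type":"object","properties":{"commands":{"type":"array"},"grip":{"type":"number"}},"required":["commands"]}

```bash
mkdir -p pics
cat > h.py <<'E'
import numpy as np, cv2
from workcell import ctrl
def ray(im,px,z):
    R,_=cv2.Rodrigues(np.array(im["rvec"],float)); t=np.array(im["tvec"],float).ravel()
    K=np.array(im["intrinsics"],float)
    p=cv2.undistortPoints(np.array(px,float).reshape(-1,1,2),K,None).reshape(-1,2)
    d=np.c_[p,np.ones(len(p))]@R; c=-R.T@t
    return c+d*((z-c[2])/d[:,2])[:,None]
E
python3 - <<'E'
from h import *
o=ctrl.get_obs(); print({k:np.round(v,3) for k,v in o.items()})
for n in("top","scene"):
    im=ctrl.get_image(n); cv2.imwrite(f"pics/{n}0.png",im["pixels"]); np.save(f"{n}0.npy",im,allow_pickle=True)
    R,_=cv2.Rodrigues(np.array(im["rvec"],float));print(n,-R.T@np.array(im["tvec"]).ravel())
E
```

```text
{'t': np.float64(0.0), 'qpos': array([ 1.182,  0.424,  1.631,  0.   ,  1.089, -0.019]), 'qvel': array([ 0.   , -0.   ,  0.001, -0.001,  0.   ,  0.001]), 'joint_torque': array([ 2.0000e-03, -5.4462e+01, -2.7367e+01,  6.5000e-02,  2.3000e-02,
       -0.0000e+00]), 'ee_pos': array([225.661, 582.244, 221.91 ]), 'orientation': array([ 0.289,  1.552, -0.291]), 'ft_force': array([ 0.133, -0.439, -0.857]), 'moment': array([0.001, 0.05 , 0.061]), 'width': np.float64(88.05)}
top [ 392.16921164  -10.45465816 1246.26199347]
scene [997.91156512 330.29620193 922.97992113]
```

View pics/top0.png

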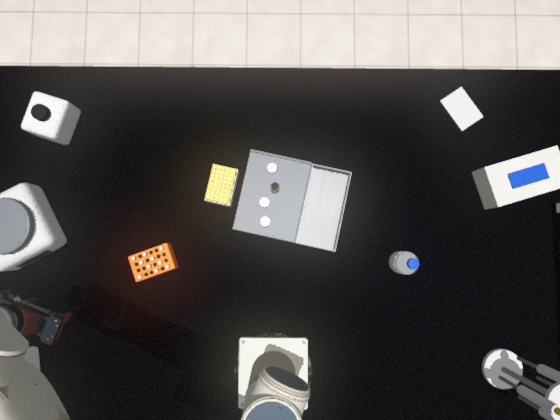

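View pics/scene0.png

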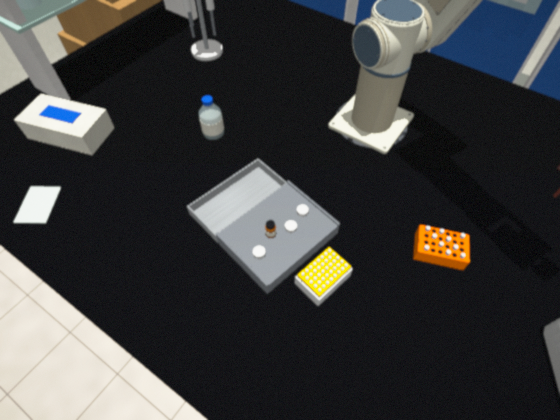

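The top view shows the caps at about (271,168), (264,202) and (265,221), the vial at (275,187), and the tray on the right of the board (world -y). The tip box is on the left. The scene view agrees. Next I'll measure them by colour masks.

Run:
```python
from h import *
top=np.load("top0.npy",allow_pickle=True).item(); sc=np.load("scene0.npy",allow_pickle=True).item()
def blobs(im,box,thr,a0,a1):
    x0,y0,x1,y1=box; g=im["pixels"][y0:y1,x0:x1].min(2)
    n,l,s,c=cv2.connectedComponentsWithStats((g>thr).astype(np.uint8))
    return [(c[i]+[x0,y0],s[i,4]) for i in range(1,n) if a0<s[i,4]<a1]
C=[]
for nm,im,box in(("top",top,(240,155,292,236)),("scene",sc,(240,195,320,262))):
    b=blobs(im,box,195,20,250)
    for p,a in b: print(nm,p.round(1),a,ray(im,[p],59)[0].round(1))
# board & tray quad in top
g=top["pixels"]; m=(g.min(2)>60).astype(np.uint8); m[:,:228]=0
m[:140]=0;m[265:]=0;m[:,365:]=0
# remove tip box (yellow saturation) 
hsv=cv2.cvtColor(g,cv2.COLOR_BGR2HSV); m[hsv[...,1]>80]=0
m=cv2.morphologyEx(m,cv2.MORPH_CLOSE,np.ones((7,7)))
m=cv2.morphologyEx(m,cv2.MORPH_OPEN,np.ones((9,9)))
c=max(cv2.findContours(m,0,2)[0],key=cv2.contourArea)
ap=cv2.approxPolyDP(c,5,True).reshape(-1,2); print("quad",ap.tolist())
print(ray(top,ap,45).round(0).tolist())
print("hand board corners",ray(top,[(250,150),(233,230),(295,243),(311,163)],48).round(0).tolist())
# vial: black cap top in both views
for nm,im,(x0,y0,x1,y1) in(("top",top,(267,180,284,196)),("scene",sc,(262,216,280,240))):
    h=cv2.cvtColor(im["pixels"],cv2.COLOR_BGR2HSV)[y0:y1,x0:x1]
    dark=(h[...,2]<60); am=(h[...,1]>90)|dark
    for t,k in(("dark",dark),("all",am)):
        ys,xs=np.nonzero(k); p=(xs.mean()+x0,ys.mean()+y0); print(nm,t,np.round(p,1),k.sum(),ray(im,[p],95)[0].round(1),ray(im,[p],70)[0].round(1))
cv2.imwrite("pics/crop.png",np.hstack([cv2.resize(top["pixels"][140:260,195:365],None,fx=4,fy=4)]))
```

```text
top [271.4 167.2] 89 [644.2   8.9  59. ]
top [263.9 201.5] 99 [535.5  31.3  59. ]
top [264.7 220.8] 102 [475.3  28.   59. ]
scene [302.1 208.7] 103 [476.   28.7  59. ]
scene [290.3 224.8] 111 [536.4  31.8  59. ]
scene [258.5 250.5] 126 [644.8   9.6  59. ]
quad [[229, 168], [233, 229], [336, 249], [350, 171], [249, 150], [245, 169]]
[[643.0, 144.0, 45.0], [449.0, 128.0, 45.0], [390.0, -195.0, 45.0], [637.0, -241.0, 45.0], [702.0, 81.0, 45.0], [641.0, 93.0, 45.0]]
hand board corners [[701.0, 78.0, 48.0], [446.0, 127.0, 48.0], [407.0, -67.0, 48.0], [661.0, -116.0, 48.0]]
top dark [nan nan] 0 [nan nan nan] [nan nan nan]
top all [273.5 189.8] 4 [567.3   1.3  95. ] [571.1   1.5  70. ]
scene dark [270.  224.5] 44 [584.1   2.   95. ] [571.6  -7.9  70. ]
scene all [270.1 226.8] 88 [589.4   6.2  95. ] [577.1  -3.6  70. ]<stdin>:27: RuntimeWarning: Mean of empty slice.
  ret = ret.dtype.type(ret / rcount)
```

View pics/crop.png

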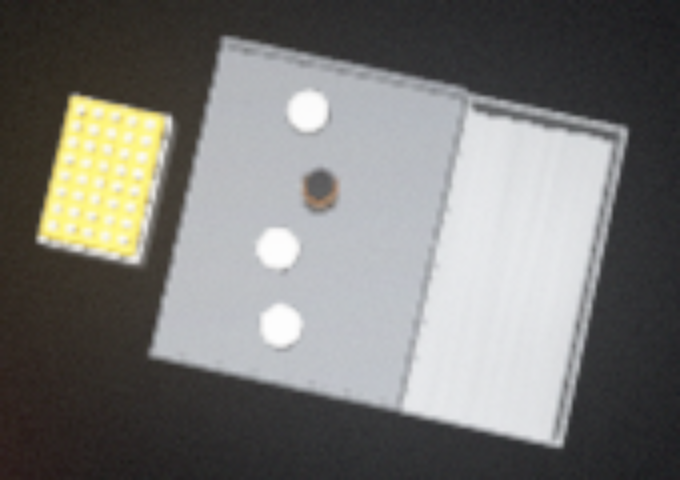

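The crop shows three caps, the vial cap at crop (320,183), which is image (275,186), and an empty tray on the right. The board corners give 260x198 mm, which fits. Caps from both views agree to 1 mm. Next I'll work out the board-frame plan.

```bash
cat >> h.py <<'E'
E=np.array([.982,-.189,0]); E/=np.linalg.norm(E); U=np.array([E[1],-E[0],0]); C0=np.array([553.7,5.5,0])
def bf(p): p=np.asarray(p,float); return np.array([(p-C0)@E,(p-C0)@U,p[2]]).round(1)
def plan(e,u,z):
    o=ctrl.get_obs(); R,_=cv2.Rodrigues(np.array(o["orientation"],float)); p=np.array(o["ee_pos"])
    print("bf",bf(p),"w",round(float(o["width"]),1),"t",round(float(o["t"]),2),"F",np.round(o["ft_force"],1))
    best=None
    for s in(1,-1):
        Y=s*E; X=np.array([0,0,-1.]); D=np.c_[X,Y,np.cross(X,Y)]
        rv=np.degrees(cv2.Rodrigues(R.T@D)[0].ravel())
        if best is None or np.linalg.norm(rv)<np.linalg.norm(best[0]): best=(rv,D)
    d=C0+e*E+u*U+[0,0,z]-p
    print("turn",best[0].round(2),"shift now",(R.T@d).round(1),"aligned",(best[1].T@d).round(1)); print("aligned axes e,u",(best[1].T@E).round(2),(best[1].T@U).round(2))
E
python3 - <<'E'
from h import *
top=np.load("top0.npy",allow_pickle=True).item()
for n,p in(("c1",(644.5,9.2,0)),("c2",(536,31.5,0)),("c3",(475.6,28.3,0)),("vial",ray(top,[(275,185.7)],95)[0])): print(n,bf(p))
plan(88,-65,120)
E
```

```text
c1 [ 88.5 -20.8   0. ]
c2 [-22.3 -22.2   0. ]
c3 [-81.   -7.6   0. ]
vial [27.2  3.6 95. ]
bf [-431.1 -504.4  222. ] w 87.5 t 0.1 F [ 0.2 -0.4 -0.1]
turn [7.97e+01 5.00e-02 7.00e-02] shift now [ 102.4 -339.4  589.3] aligned [102.  519.1 439.4]
aligned axes e,u [0. 1. 0.] [0. 0. 1.]
```

carry_out:
  commands:
    - [0,0,0,10,0,0]
    - [0,0,0,10,0,0]
    - [0,0,0,10,0,0]
    - [0,0,0,10,0,0]
    - [0,0,0,10,0,0]
    - [0,0,0,10,0,0]
    - [0,0,0,10,0,0]
    - [0,0,0,10,0,0]
  grip: 0.77

```text
t: 1.1
ee_pos: [224.6, 579.8, 218.1]
orientation: [1.376, 1.081, -1.39]
ft_force: [0.2, 0.5, -0.4]
width: 19.9
```

carry_out:
  commands:
    - [0,0.035,0.03,0,0,0]
    - [0,0.035,0.03,0,0,0]
    - [0,0.035,0.03,0,0,0]
    - [0,0.035,0.03,0,0,0]
    - [0,0.035,0.03,0,0,0]
    - [0,0.035,0.03,0,0,0]
    - [0,0.035,0.03,0,0,0]
    - [0,0.035,0.03,0,0,0]

```text
t: 2.1
ee_pos: [442.5, 272.2, 217.5]
orientation: [1.371, 1.082, -1.39]
ft_force: [0.7, 0.5, 0.2]
width: 19.8
```

```bash
python3 -c "
from h import *
plan(88,-65,120)"
```

```text
bf [-159.6 -240.8  217.5] w 19.8 t 2.1 F [0.7 0.5 0.2]
turn [-2.69  0.68  0.19] shift now [ 98.6 255.9 162.9] aligned [ 97.5 247.6 175.8]
aligned axes e,u [0. 1. 0.] [0. 0. 1.]
```

carry_out:
  commands:
    - [0,0,0,-2.7,0.7,0.2]
    - [0.01,0.035,0.025,0,0,0]
    - [0.01,0.035,0.025,0,0,0]
    - [0.01,0.035,0.025,0,0,0]
    - [0.01,0.035,0.025,0,0,0]
    - [0.01,0.035,0.025,0,0,0]
    - [0.02,0.035,0.025,0,0,0]
    - [0.02,0.035,0.025,0,0,0]

```text
t: 3.1
ee_pos: [655.9, 45.5, 124.4]
orientation: [1.348, 1.114, -1.347]
ft_force: [-0.2, 1.8, 0.1]
width: 20.1
```

Run:
```python
from h import *
plan(88,-65,70)
im=ctrl.get_image("wrist"); cv2.imwrite("pics/w1.png",im["pixels"])
```

```text
bf [ 92.8 -58.6 124.4] w 20.1 t 3.1 F [-0.2  1.8  0.1]
turn [ 0.04 -0.06 -0.  ] shift now [54.4 -4.8 -6.4] aligned [54.4 -4.8 -6.4]
aligned axes e,u [0. 1. 0.] [0. 0. 1.]
```

View pics/w1.png

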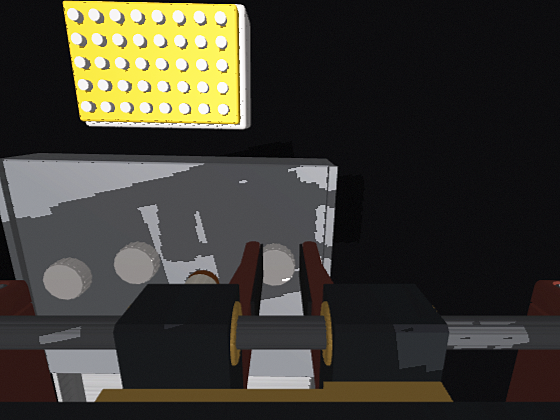

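The wrist view shows cap 1 (277,265) centred between the fingers, with the rim clear on the right at x≈330 and the vial on the left at (203,275). I'll descend behind the cap.

carry_out:
  commands:
    - [0.02,-0.005,-0.008,0,0,0]
    - [0.02,0,0,0,0,0]
    - [0.02,0,0,0,0,0]
    - [0.008,0,0,0,0,0]
    - [0,0,0,0,0,0]

```text
t: 3.78
ee_pos: [654.0, 49.3, 48.8]
orientation: [1.348, 1.113, -1.353]
ft_force: [-0.2, 0.4, 0.3]
width: 20.4
```

```bash
python3 -c "
from h import *
plan(88,130,51)"
```

```text
bf [ 90.2 -62.   48.8] w 20.4 t 3.77 F [-0.2  0.4  0.3]
turn [-0.18  0.07  0.14] shift now [ -2.   -1.6 192. ] aligned [ -2.2  -2.2 192. ]
aligned axes e,u [0. 1. 0.] [0. 0. 1.]
```

carry_out:
  commands:
    - [-0.002,-0.001,0.01,0,0,0]
    - [0,0,0.02,0,0,0]
    - [0,0,0.02,0,0,0]
    - [0,0,0.02,0,0,0]
    - [0,0,0.02,0,0,0]

```text
t: 4.4
ee_pos: [636.0, -44.6, 53.7]
orientation: [1.349, 1.11, -1.349]
ft_force: [-0.3, 0.1, 0.4]
width: 20.0
```

```bash
python3 -c "
from h import *
plan(88,130,51)
im=ctrl.get_image('top'); cv2.imwrite('pics/t1.png',cv2.resize(im['pixels'][140:260,195:365],None,fx=4,fy=4))"
```

```text
bf [90.3 33.6 53.7] w 20.0 t 4.4 F [-0.3  0.1  0.4]
turn [-0.12  0.04 -0.09] shift now [ 2.7 -2.1 96.4] aligned [ 2.7 -2.3 96.4]
aligned axes e,u [0. 1. 0.] [0. 0. 1.]
```

View pics/t1.png

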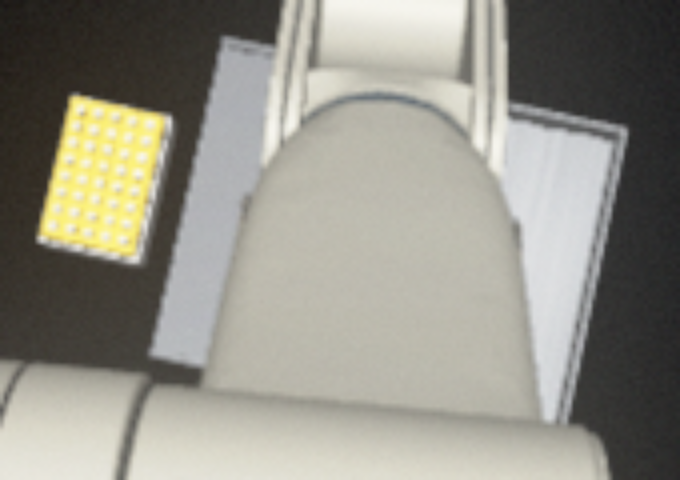

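The arm hides the cap from above. The push height is fine, so I'll finish the stroke, lift, and then look from the wrist.

carry_out:
  commands:
    - [0.003,0,0.02,0,0,0]
    - [0,0,0.02,0,0,0]
    - [0,0,0.025,0,0,0]
    - [0,0,0.025,0,0,0]
    - [0,0,0.005,0,0,0]
    - [-0.03,0,0,0,0,0]
    - [-0.04,0,0,0,0,0]
    - [0,0,0,0,0,0]

```text
t: 5.45
ee_pos: [615.8, -145.4, 122.2]
orientation: [1.353, 1.109, -1.353]
ft_force: [0.2, 0.0, 0.2]
width: 19.9
```

Run:
```python
from h import *
plan(-22.3,-65,120)
im=ctrl.get_image("scene"); cv2.imwrite("pics/s2.png",cv2.resize(im["pixels"][120:320,160:380],None,fx=3,fy=3))
```

```text
bf [ 89.5 136.5 122.2] w 19.9 t 5.45 F [0.2 0.  0.2]
turn [-0.39  0.02 -0.03] shift now [   2.1 -113.2 -200.7] aligned [   2.2 -111.8 -201.5]
aligned axes e,u [0. 1. 0.] [0. 0. 1.]
```

View pics/s2.png

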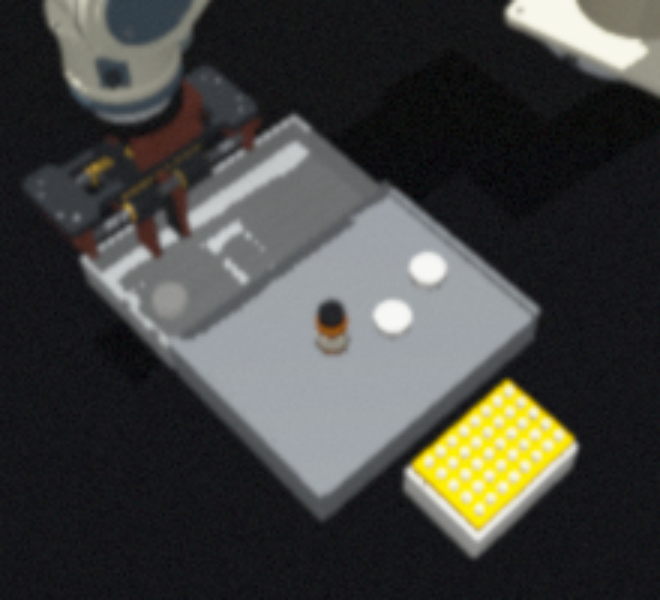

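Cap 1 lies in the tray (crop (168,298)). The vial is upright and the other two caps have not moved. Next is the second cap.

carry_out:
  commands:
    - [0,-0.016,-0.029,-0.4,0,0]
    - [0,-0.016,-0.029,0,0,0]
    - [0,-0.016,-0.029,0,0,0]
    - [0,-0.016,-0.029,0,0,0]
    - [0,-0.016,-0.029,0,0,0]
    - [0,-0.016,-0.028,0,0,0]
    - [0,-0.016,-0.028,0,0,0]
    - [0,0,0,0,0,0]

```text
t: 6.5
ee_pos: [533.0, 82.2, 110.3]
orientation: [1.337, 1.128, -1.362]
ft_force: [0.3, -0.3, 0.2]
width: 20.3
```

```bash
python3 -c "
from h import *
plan(-22.3,-65,50)"
```

```text
bf [-34.8 -71.4 110.3] w 20.3 t 6.5 F [ 0.3 -0.3  0.2]
turn [0.11 0.15 1.1 ] shift now [60.1 13.7  6.3] aligned [60.3 12.5  6.4]
aligned axes e,u [0. 1. 0.] [0. 0. 1.]
```

carry_out:
  commands:
    - [0.015,0.0125,0.006,0,0,1.1]
    - [0.02,0,0,0,0,0]
    - [0.018,0,0,0,0,0]
    - [0,0,0,0,0,0]

```text
t: 7.0
ee_pos: [543.3, 72.1, 52.8]
orientation: [1.342, 1.114, -1.35]
ft_force: [0.2, -0.0, -0.5]
width: 20.2
```

```bash
python3 -c "
from h import *
plan(-22.3,130,51)"
```

```text
bf [-22.8 -63.5  52.8] w 20.2 t 7.0 F [ 0.2 -0.  -0.5]
turn [0.16 0.23 0.14] shift now [ 2.600e+00 -1.000e-01  1.935e+02] aligned [  1.8   0.5 193.5]
aligned axes e,u [0. 1. 0.] [0. 0. 1.]
```

carry_out:
  commands:
    - [0.002,0,0.01,0.1,0.2,0.1]
    - [0,0,0.02,0,0,0]
    - [0,0,0.02,0,0,0]
    - [0,0,0.02,0,0,0]
    - [0,0,0.02,0,0,0]

```text
t: 7.62
ee_pos: [526.4, -22.4, 52.9]
orientation: [1.347, 1.112, -1.344]
ft_force: [-0.1, 0.1, -0.8]
width: 20.2
```

```bash
python3 -c "
from h import *
plan(-22.3,130,51)"
```

```text
bf [-21.5  32.5  52.9] w 20.2 t 7.62 F [-0.1  0.1 -0.8]
turn [ 0.12  0.   -0.17] shift now [ 1.9 -1.  97.5] aligned [ 1.9 -0.8 97.5]
aligned axes e,u [0. 1. 0.] [0. 0. 1.]
```

carry_out:
  commands:
    - [0.002,-0.001,0.02,0,0,0]
    - [0,0,0.02,0,0,0]
    - [0,0,0.025,0,0,0]
    - [0,0,0.025,0,0,0]
    - [0,0,0.005,0,0,0]
    - [-0.03,0,0,0,0,0]
    - [-0.04,0,0,0,0,0]
    - [0,0,0,0,0,0]

```text
t: 8.62
ee_pos: [504.5, -126.3, 126.8]
orientation: [1.355, 1.103, -1.346]
ft_force: [0.3, 0.2, -0.6]
width: 20.1
```

Run:
```python
from h import *
plan(-81,-55,120)
im=ctrl.get_image("scene"); cv2.imwrite("pics/s3.png",cv2.resize(im["pixels"][120:320,160:380],None,fx=3,fy=3))
```

```text
bf [-23.4 138.7 126.8] w 20.1 t 8.62 F [ 0.3  0.2 -0.6]
turn [-0.31  0.02 -0.51] shift now [   6.2  -58.7 -193.4] aligned [   6.8  -57.6 -193.7]
aligned axes e,u [0. 1. 0.] [0. 0. 1.]
```

View pics/s3.png

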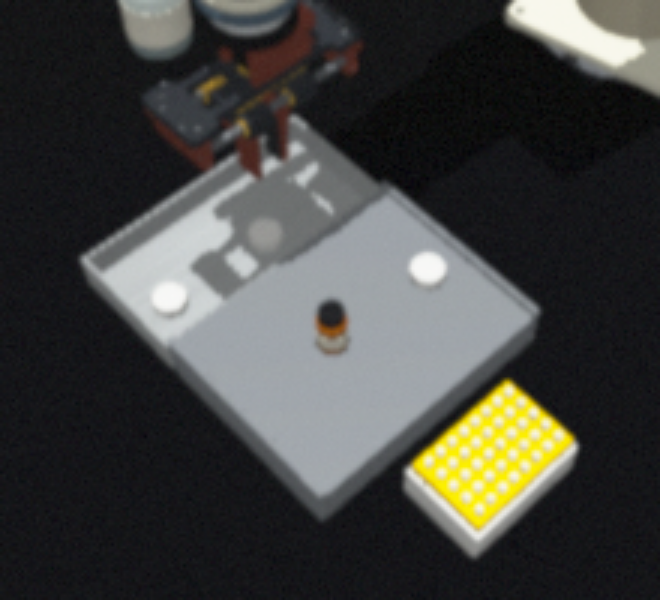

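Caps 1 and 2 are in the tray at crop (168,298) and (264,235). Cap 3 is still on the board at (428,268) and the vial has not moved.

carry_out:
  commands:
    - [0,-0.008,-0.027,-0.3,0,-0.5]
    - [0,-0.008,-0.027,0,0,0]
    - [0,-0.008,-0.027,0,0,0]
    - [0,-0.008,-0.027,0,0,0]
    - [0,-0.008,-0.027,0,0,0]
    - [0,-0.008,-0.027,0,0,0]
    - [0,-0.008,-0.026,0,0,0]
    - [0,0,0,0,0,0]

```text
t: 9.68
ee_pos: [476.7, 75.5, 117.1]
orientation: [1.339, 1.125, -1.361]
ft_force: [0.1, 0.9, -0.8]
width: 20.4
```

```bash
python3 -c "
from h import *
plan(-81,-55,51)"
```

```text
bf [-88.9 -54.2 117.1] w 20.4 t 9.68 F [ 0.1  0.9 -0.8]
turn [0.03 0.16 0.92] shift now [66.   8.9 -1. ] aligned [66.1  7.9 -0.8]
aligned axes e,u [0. 1. 0.] [0. 0. 1.]
```

carry_out:
  commands:
    - [0.02,0.008,-0.001,0,0,0.9]
    - [0.022,0,0,0,0,0]
    - [0.02,0,0,0,0,0]
    - [0,0,0,0,0,0]

```text
t: 10.18
ee_pos: [482.9, 72.4, 51.1]
orientation: [1.342, 1.113, -1.352]
ft_force: [-0.2, 0.7, -0.6]
width: 20.0
```

```bash
python3 -c "
from h import *
plan(-81,130,51)"
```

```text
bf [-82.2 -52.3  51.1] w 20.0 t 10.18 F [-0.2  0.7 -0.6]
turn [0.07 0.25 0.17] shift now [  0.9   0.9 182.3] aligned [1.000e-01 1.200e+00 1.823e+02]
aligned axes e,u [0. 1. 0.] [0. 0. 1.]
```

carry_out:
  commands:
    - [0,0.001,0.01,0.1,0.2,0.1]
    - [0,0,0.02,0,0,0]
    - [0,0,0.02,0,0,0]
    - [0,0,0.02,0,0,0]
    - [0,0,0.02,0,0,0]

```text
t: 10.8
ee_pos: [467.8, -21.3, 54.2]
orientation: [1.349, 1.111, -1.345]
ft_force: [-0.2, 0.0, 0.5]
width: 20.1
```

```bash
python3 -c "
from h import *
plan(-81,130,51)"
```

```text
bf [-79.3  42.5  54.2] w 20.1 t 10.8 F [-0.2  0.   0.5]
turn [ 0.04 -0.01 -0.2 ] shift now [ 3.2 -1.8 87.5] aligned [ 3.2 -1.7 87.5]
aligned axes e,u [0. 1. 0.] [0. 0. 1.]
```

carry_out:
  commands:
    - [0.003,-0.001,0.02,0,0,0]
    - [0,0,0.02,0,0,0]
    - [0,0,0.025,0,0,0]
    - [0,0,0.02,0,0,0]
    - [0,0,0.003,0,0,0]
    - [-0.04,0,0,0,0,0]
    - [-0.05,0,0,0,0,0]
    - [-0.03,0,0,0,0,0]

```text
t: 11.8
ee_pos: [447.3, -114.8, 177.7]
orientation: [1.355, 1.106, -1.346]
ft_force: [-0.4, -0.2, -0.8]
width: 19.7
```

carry_out:
  commands:
    - [0,0,0,0,0,0]
    - [0,0,0,0,0,0]
    - [0,0,0,0,0,0]
    - [0,0,0,0,0,0]

```text
t: 12.3
ee_pos: [447.0, -114.2, 177.6]
orientation: [1.355, 1.105, -1.344]
ft_force: [-0.5, 0.3, 0.6]
width: 20.5
```

Run:
```python
from h import *
plan(-81,130,150)
im=ctrl.get_image("scene"); cv2.imwrite("pics/s4.png",cv2.resize(im["pixels"][100:320,160:480],None,fx=2.4,fy=2.4))
a=np.load("scene0.npy",allow_pickle=True).item()["pixels"].astype(int)
d=np.abs(a-im["pixels"]).max(2)
print("vial",d[215:240,262:280].mean().round(1),"tipbox",d[245:305,293:355].mean().round(1),"rack",d[222:272,412:472].mean().round(1),"bottle",d[95:140,198:226].mean().round(1))
g=im["pixels"][:,:,:].min(2)
for p in((160+168/3,120+298/3),(160+264/3,120+235/3)): print(bf(ray(im,[p],18)[0]))
```

```text
bf [-82.2 137.7 177.6] w 20.5 t 12.3 F [-0.5  0.3  0.6]
turn [-0.22 -0.05 -0.47] shift now [27.6  0.9 -7.6] aligned [27.6  1.2 -7.7]
aligned axes e,u [0. 1. 0.] [0. 0. 1.]
vial 2.1 tipbox 2.6 rack 2.6 bottle 3.0
[ 93.6 150.8  18. ]
[-17.  143.7  18. ]
```

View pics/s4.png

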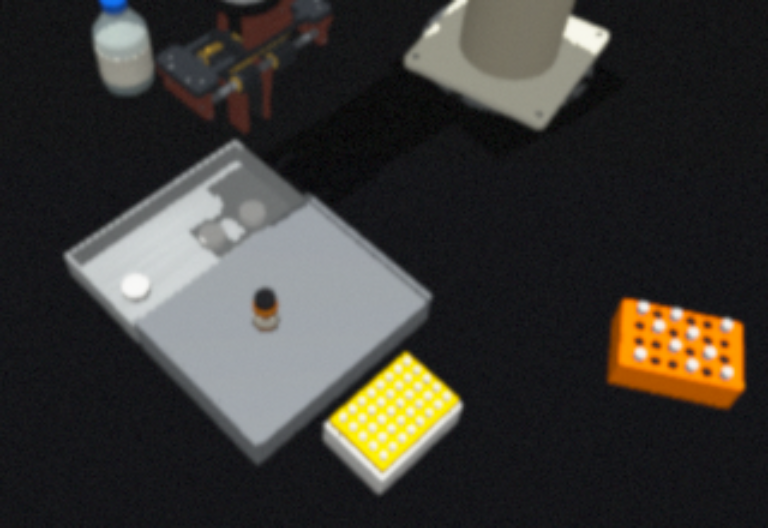

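All three caps show in the tray at (135,287), (212,235) and (252,212). The vial, tip box, rack and bottle have not moved. I'll check cap 3's position and hand in.

Run:
```python
from h import *
im=ctrl.get_image("scene")
print(bf(ray(im,[(265,188.3)],18)[0]))
print(ctrl.close_job())
```

```text
[-76.5 136.6  18. ]
the job is handed in; nothing more can be done
None
```

I swept all three caps across the board and over its open end into the tray, one stroke each. I pushed with the fingers open 20 mm so each cap sat cradled between them. The job was handed in at about 12.3 s of the allowed 51 s.

**Caps:** The final scene view shows all three in the tray. Measured from the board's centre, they lie 151, 144 and 137 mm out towards the tray, which spans 102 to 232 mm. Sideways they are at 94, -17 and -77 mm, within the tray's ±128 mm. These positions assume each cap lies flat on the tray floor. I did not measure cap heights on their own, but caps 1 and 2 had not moved between views. Cap 3 was seen at rest in only one view.

**Other objects:** The vial stands upright where it was. The tip box, tube rack and bottle show no change from the first picture beyond image noise.

**Arm:** It was lifted clear, about 178 mm above the bench. The wrist force read about 2 N or less at every check.

No check failed or disagreed. One mid-stroke top picture was no use because the arm hid the cap.

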